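# Put the lidded jars away behind the shelf rail

### The arm

A 6-joint arm with a two-finger parallel gripper is mounted at the origin on the work surface. World frame = base frame: x ahead of the robot, y to its left, z up, the work surface at z = 0. Lengths are in m, angles in degrees, forces in N, time in s.
With the tool pointing down it reaches from about 0.375 to 0.75 m from the base axis. Payload 9 kg.
Tool frame: the origin (TCP) lies on the centre line of the jaws, within the pads' length; the fingertips stand 17 mm ahead of it and the grasp point (between the pads) lies 2 mm behind it (r.tcp_to_tips is the distance from the TCP to the fingertips, in m); z points along the fingers, y is the direction in which the jaws open and shut (so a half turn about z gives the same grasp; the last joint's range is limited). The gripper opens to 85 mm and grips with 20 to 120 N. Pads are 22 mm wide; open, the fingers measure 114 mm over their backs; the gripper's body (76 mm by 85 mm) begins 54 mm behind the grasp point. The pads swing forward as they close: fully open they stand 13 mm farther back than shut.
Start: joints at [55.48, 5.964, 5.575, 89.605, 0, 77.527], TCP at [0.225, 0.556, 0.248] pointing down, gripper open.
Joint ranges: [-171.21, 171.21], [-48.23, 106.86], [-62.78, 66.21], [-105.2, 120.99], [-86.42, 89.51], [-180, 180]. Speed limits (degrees/s): [127.2, 127.2, 147.25, 180, 180, 180].

### API

Orientations are given as a 3x3 rotation matrix whose columns are the frame's x, y, z axes.
In Python, from plant import telemetry, vision, job_done, r gives the robot as it stands.
- The arm moves only by the tool apply_moves, never from a script. Its arguments are lists of equal length, an entry for each row: "offset": the shift along the world's x, y, z in cm, a list of three; "twist": the turn, a rotation vector about the world's x, y, z in rad, a list of three. In form: {"offset": [[tx, ty, tz], ...], "twist": [[rx, ry, rz], ...]}. A call has 1 to 5 rows; each row shifts and turns the commanded pose from where the row before left it; what a row does not reach is not made up. A row lasts 1/12 s, in which the tool goes at most 41.7 mm and 7.16 degrees, less where a joint would pass 70% of its speed; a pose out of reach is approached as far as the arm can. A call is refused whole if a number of a shift passes 4.17 or a number of a turn 0.125, either way. A call with a gripper value outside its range is refused whole. "hand" is the opening, from 0 (shut) to 1 (fully open), set as the call begins (left out, the last holds). The fingers move at their own pace and stop on an object; "squeeze" is the grip in N (left out, the last holds). Time passes only in rows, so rows that do not move let the fingers close. It gives the time, the measured TCP pose, the force and the opening at its end, in the units of the state.
- telemetry.observe(): the state, without advancing time (a new reading comes with each control period).
- vision.camera(name): name is "scene" or "top" or "wrist"; returns a dict with "frame" (480x640x3 uint8, blue, green, red), "fovy" (degrees; the focal length in pixels is half the picture's height over the tangent of half this angle, whatever the lens; pixels are square), "cx", "cy" (the principal point, pixels), "xyz" and "attitude" of the camera in the world. Camera axes: x right, y down, z forward; pixel columns grow to the right and rows downward; lengths in m; the calibration is good to about 2 mm. A picture is of the moment at which its call begins. There is no depth.
- job_done(): hands the job in, once; it reports no verdict.
Trained networks look in a picture, given as the dict that the camera call returned (one of the last four; its "shot" number tells which), for a name from the list of things; names that differ only in an ending like _2 or _b are one class to them, and where a whole thing is asked for, a point or a joint stands for the part that bears it (a point fixed in the world has none). Each returns a list of dicts, best first, with "conf" (0 to 1); they miss things now and then, are a little off and sometimes report something else, mostly with a low value. They report only what shows in the picture. A call takes as long as a camera call. They do not tell look-alikes from the thing itself.
- vision.boxes_of(query, picture): "centre" ([x, y, z] in m, in the coordinates of the camera as it stood for that picture, good to about 4 mm: the middle of the surface that is visible of it).
- vision.pinpoint(query, picture): "centre" ([x, y, z] in m, in the coordinates of the camera as it stood for that picture, good to about 4 mm: a listed point, or the origin of a listed thing).
The state is a dict: "t": time; "qpos": joint angles; "qvel": joint speeds; "joint_efforts": joint torques, N m; "ee_pos": TCP position; "ee_rot": TCP orientation; "wrist_force": force on the tool from outside, world axes, zero at the start; "torque": the same for the moment, N m; "width": finger opening in m.
Only numpy, scipy, OpenCV 4.12 (cv2) and the standard library are available. Lean on these libraries where they do the work, as an engineer would, in place of code of your own. Each camera call takes 0.05 s, during which the arm holds its last target.

### The job

Put both stoneware jars away on the low glass shelf: lift each one over the brass rail and set it down upright on the coloured square that matches it (blue jar on the blue square, brown jar on the brown square), without dropping or tipping it. The blue jar is parked on the canister's spring-loaded pop-up top and holds it down, so raise that jar slowly at first and let the top come all the way up with it instead of snapping up. Leave the cup, bowl, whisk, tin and mug where they are.

Things in the scene. Friction and masses are not known exactly. Their poses are not given: they have to be found in the camera images.
- blue_jar_center (a point): Centre (half-way up, 50 mm above its foot) of the blue stoneware jar with a blue domed lid and white bands: rigid, 100 mm high in all, about 0.5 kg. Straight round body 60 mm across up to 72 mm above the foot, then the fixed dome (62 mm across at its edge) narrowing to a knob 20 mm across, 88 to 100 mm above the foot. z axis up along the jar. It starts standing on the canister's pressed-down top.
- brown_jar_center (a point): Centre (half-way up, 50 mm above its foot) of the brown (terracotta-coloured) stoneware jar with a brown domed lid and dark bands; same shape, size and about the same mass as the blue jar. It starts standing on the worktop.
- cap_top (a point): Centre of the upper face of the canister's pop-up top, a flat brass disc 80 mm across. 70 mm above the worktop when pressed down, 105 mm when fully up.
- cap (a joint): Rise of the pop-up top in m: 0 pressed fully down (start, under the blue jar's weight), 0.035 fully up. A spring pushes it up with about 1 to 2.4 N, less than the jar's weight; let go of suddenly it shoots up at over 0.4 m/s. Faster than 0.2 m/s counts as snapping.
- canister: White ceramic canister with a blue band, 104 mm across, body 60 mm high, fixed to the worktop; origin at the centre of its underside.
- shelf_top (a point): Centre of the upper face of the fixed glass shelf, 60 mm above the worktop. The shelf is 380 mm long (its y axis) and 170 mm deep (its x axis). A brass gallery rail runs round all four sides, 8 mm in from the edges; its posts end 28 mm above the glass. The clear space inside is 145 mm deep.
- blue_spot: Blue square, 78 mm with a white border of 5 mm, flat in the shelf's upper face; origin at its centre, at the height of the glass. It lies 110 mm from the shelf's middle, towards either end.
- brown_spot: Brown (terracotta-coloured) square, same kind, at the other end of the shelf.
- cup: White cup, 50 mm across, 38 mm high, near the middle of the shelf between the squares; origin at the centre of its foot. Leave alone.
- bowl: Wooden bowl, 100 mm across, 42 mm high, on the worktop between the robot and the shelf; origin at the centre of its foot. Leave alone.
- whisk: Steel flat mini whisk lying on the worktop along its x axis, about 160 mm long, 10 mm high; origin near its middle, on the worktop. Leave alone.
- tin: Steel tin, 68 mm across, 90 mm high; origin at the centre of its foot. Leave alone.
- mug: Blue mug, 76 mm across, 85 mm high, with a handle; origin at the centre of its foot. Leave alone.
Things that resemble listed ones, but are neither listed nor needed, are in the scene too. Of the things that look like the part that bears brown_jar_center, take the one that is farthest to the robot's left at the start.

How it is judged (in metres and radians):
At the end, for the whole second after the job is handed in: Each jar stands upright (within 0.1 rad) and at rest on the glass behind the rail, its centre within 25 mm of the centre of the square of its colour, and the canister's pop-up top is fully up (within 4 mm) (horizontal distance between blue_jar_center and blue_spot below 0.025 m and horizontal distance between brown_jar_center and brown_spot below 0.025 m and z of blue_jar_center in the frame of shelf_top between 0.044 and 0.056 m and z of brown_jar_center in the frame of shelf_top between 0.044 and 0.056 m and angle between each of blue_jar_center, brown_jar_center's own z axis and vertical below 0.1 rad and linear speed of each of blue_jar, brown_jar below 0.02 m/s and value of joint cap above 0.031 m); the robot touches nothing.
It fails at once if the pop-up top snaps up (faster than 0.2 m/s) (velocity of joint cap above 0.2 m/s).
It fails at once if the blue jar is dropped or knocked (moves faster than 0.45 m/s while not held) (contact force between the fingers and blue_jar below 0.05 N and linear speed of blue_jar above 0.45 m/s).
It fails at once if the brown jar is dropped or knocked (moves faster than 0.45 m/s while not held) (contact force between the fingers and brown_jar below 0.05 N and linear speed of brown_jar above 0.45 m/s).
It fails at once if a jar is tipped by more than 0.5 rad (angle between any of blue_jar_center, brown_jar_center's own z axis and vertical above 0.5 rad).
It fails at once if the cup, bowl, whisk, tin or mug is moved by more than 25 mm (distance of any of cup, bowl, whisk, tin, mug from where it was at the start of the episode above 0.025 m).
It also fails if it takes over 67 s, if anything falls off the work surface, if the arm or the gripper's body presses on something with over 40 N, if the wrist force passes 120 N, or if a joint passes its speed limit or range.

## Working session

There is one attempt and no reset: what is moved stays moved. The work goes in short steps, Python scripts to look and compute and a tool call to move; the robot and the scene stay as the last step left them, time stands still between calls to the robot, and variables do not carry over. Pictures are saved under pics/ and viewed, and the job is handed in when it is done.

Besides the shell and the picture viewer there is one more tool, called after "Call:" as a command line: name --argument value ..., lists and objects as JSON in quotes. apply_moves: Moves the arm, as the interface text tells. Its arguments: {"type":"object","properties":{"offset":{"type":"array","items":{"type":"array","items":{"type":"number"}}},"twist":{"type":"array","items":{"type":"array","items":{"type":"number"}}},"hand":{"type":"number"},"squeeze":{"type":"number"}},"required":["offset","twist"]}

```bash
ls; mkdir -p pics
cat > h.py <<'E'
import numpy as np, cv2
from plant import telemetry, vision, job_done, r
def w(p,c): return np.array(p['xyz'])+np.array(p['attitude'])@np.array(c)
E
python3 - <<'E'
from h import *
s=telemetry.observe(); print({k:np.round(v,3).tolist() for k,v in s.items()})
for n in ['scene','top']:
    p=vision.camera(n); cv2.imwrite(f'pics/{n}0.png',p['frame']); print(n,p['fovy'],np.round(p['xyz'],3))
    for q in ['blue_jar_center','brown_jar_center','cap_top','canister','shelf_top','blue_spot','brown_spot','cup','bowl','whisk','tin','mug']:
        print(q,[(np.round(w(p,d['centre']),3).tolist(),round(d['conf'],2)) for d in vision.pinpoint(q,p)][:4])
print(telemetry.observe()['t'])
E
```

```text
pics
{'t': 0.0, 'qpos': [55.482, 5.999, 5.526, 89.604, -0.001, 77.527], 'qvel': [-0.047, -0.09, -0.06, 0.004, -0.037, 0.096], 'joint_efforts': [-0.001, -55.693, 50.365, 0.017, -0.0, -0.0], 'ee_pos': [0.225, 0.556, 0.248], 'ee_rot': [[-0.927, 0.375, -0.001], [0.375, 0.927, -0.001], [0.0, -0.001, -1.0]], 'wrist_force': [0.372, -0.363, -0.557], 'torque': [0.04, 0.048, -0.008], 'width': 0.085}
scene 52.72580720024888 [ 0.846 -0.455  0.932]
blue_jar_center [([0.434, -0.29, 0.12], 0.87)]
brown_jar_center [([0.329, 0.228, 0.049], 0.95), ([0.346, -0.034, 0.053], 0.91), ([0.629, 0.11, 0.057], 0.72)]
cap_top [([0.422, -0.299, 0.069], 0.79)]
canister []
shelf_top [([0.621, 0.003, 0.061], 0.72)]
blue_spot [([0.613, -0.11, 0.063], 0.58)]
brown_spot [([0.627, 0.113, 0.056], 0.67), ([0.483, 0.315, 0.048], 0.61)]
cup [([0.604, -0.0, 0.057], 0.73)]
bowl [([0.408, 0.093, -0.001], 0.59)]
whisk [([0.382, -0.117, 0.0], 0.71)]
tin [([0.709, 0.371, 0.002], 0.64)]
mug [([0.713, -0.38, 0.001], 0.9)]
top 48.401965936280654 [0.316 0.    1.514]
blue_jar_center [([0.433, -0.293, 0.123], 0.82)]
brown_jar_center [([0.344, -0.037, 0.055], 0.82), ([0.484, 0.312, 0.049], 0.74), ([0.33, 0.231, 0.051], 0.66), ([0.425, -0.299, 0.001], 0.25)]
cap_top [([0.423, -0.297, 0.07], 0.71)]
canister [([0.425, -0.297, 0.004], 0.77)]
shelf_top [([0.616, -0.0, 0.063], 0.91)]
blue_spot [([0.612, -0.105, 0.057], 0.91)]
brown_spot [([0.625, 0.108, 0.057], 0.81)]
cup [([0.604, -0.002, 0.062], 0.79), ([0.434, -0.29, 0.119], 0.72)]
bowl [([0.403, 0.094, -0.0], 0.95), ([0.71, -0.387, 0.001], 0.35), ([0.426, -0.298, 0.003], 0.31)]
whisk [([0.384, -0.119, 0.002], 0.57)]
tin [([0.706, 0.364, 0.004], 0.81)]
mug [([0.711, -0.387, 0.0], 0.91), ([0.62, 0.001, 0.062], 0.62)]
1.3
```

View pics/scene0.png

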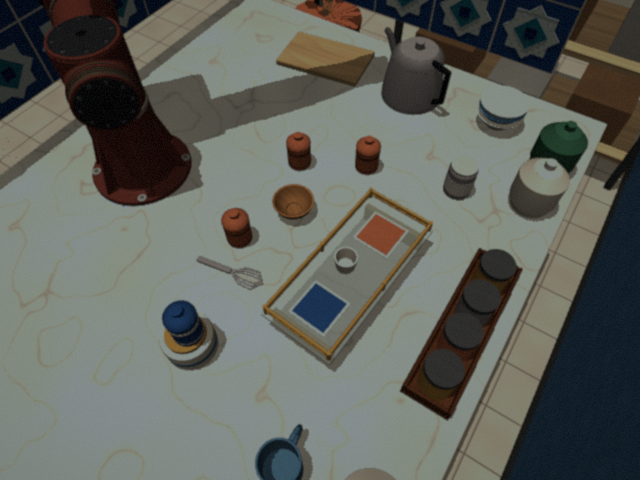

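View pics/top0.png

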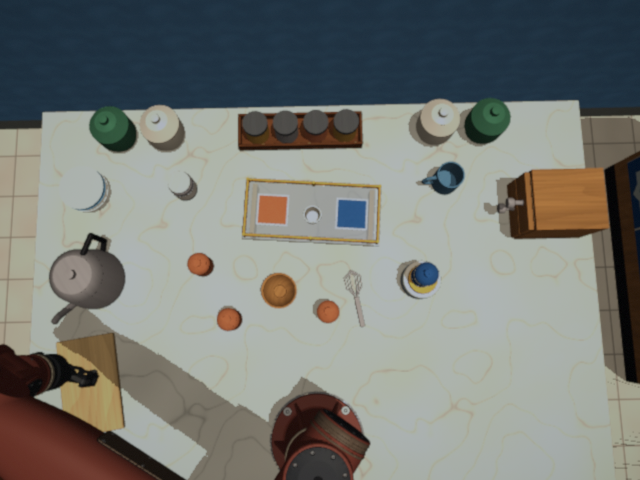

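Run:
```python
from h import *
print(r.tcp_to_tips)
f=cv2.imread('pics/scene0.png'); 
a=cv2.resize(f[110:260,210:400],None,fx=4,fy=4,interpolation=2); cv2.imwrite('pics/cropb.png',a)
p=vision.camera('scene')
for q in ['brown_jar_center','blue_jar_center','blue_spot','brown_spot','shelf_top']: print(q,[(np.round(w(p,d['centre']),3).tolist(),round(d['conf'],2)) for d in vision.pinpoint(q,p)][:4])
```

```text
0.017
brown_jar_center [([0.346, -0.034, 0.05], 0.94), ([0.327, 0.226, 0.051], 0.82), ([0.482, 0.317, 0.046], 0.76)]
blue_jar_center [([0.435, -0.291, 0.119], 0.7), ([0.609, -0.11, 0.06], 0.34)]
blue_spot [([0.612, -0.108, 0.06], 0.94), ([0.627, 0.108, 0.055], 0.21)]
brown_spot [([0.63, 0.113, 0.06], 0.59)]
shelf_top [([0.618, 0.001, 0.061], 0.76)]
```

View pics/cropb.png

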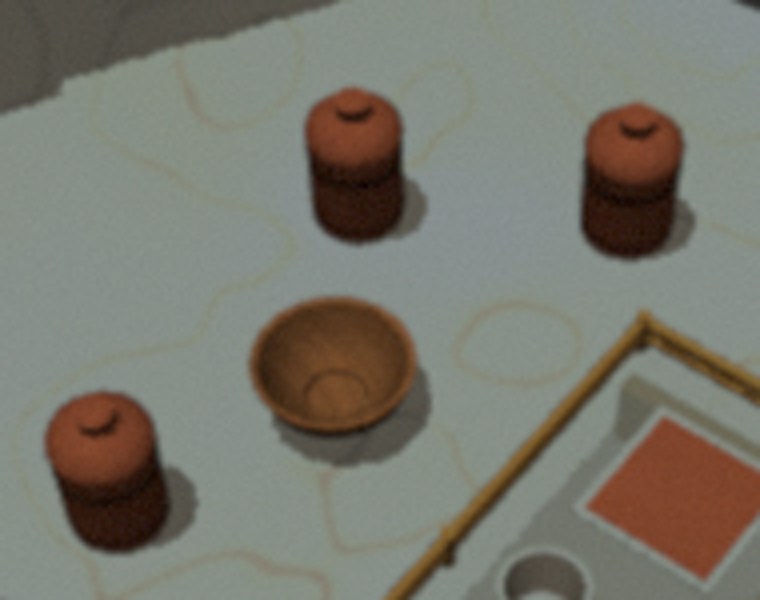

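Three look-alike brown jars appear in the scene image: (236,227), (299,150) and (368,154), at y = -0.035, 0.23 and 0.315. They look identical in the crop, so I'm taking the leftmost, at about (0.483, 0.315).

Call:
apply_moves --offset '[[2.58,-2.42,0],[2.58,-2.42,0],[2.58,-2.42,0],[2.58,-2.42,0],[2.58,-2.42,0]]' --twist '[[0,0,0],[0,0,0],[0,0,0],[0,0,0],[0,0,0]]' --hand 1 --squeeze 50

```text
t: 2.02
ee_pos: [0.3551, 0.434, 0.2485]
ee_rot: [[-0.927, 0.375, 0.0], [0.375, 0.927, 0.0], [-0.0, 0.0, -1.0]]
wrist_force: [0.3, -0.1, 0.0]
width: 0.0855
```

Call:
apply_moves --offset '[[2.58,-2.42,0],[2.58,-2.42,0],[2.58,-2.42,0],[2.58,-2.42,0],[2.58,-2.35,0]]' --twist '[[0,0,0],[0,0,0],[0,0,0],[0,0,0],[0,0,0]]'

```text
t: 2.43
ee_pos: [0.4843, 0.3134, 0.2485]
ee_rot: [[-0.927, 0.375, 0.0], [0.375, 0.927, 0.0], [-0.0, 0.0, -1.0]]
wrist_force: [-0.3, -0.1, -0.5]
width: 0.0857
```

```bash
cat > look.py <<'E'
from h import *
import sys
n,qs,out=sys.argv[1],sys.argv[2].split(','),sys.argv[3]
p=vision.camera(n); cv2.imwrite(f'pics/{out}.png',p['frame'])
for q in qs: print(q,[(np.round(w(p,d['centre']),4).tolist(),round(d['conf'],2)) for d in vision.pinpoint(q,p)][:4])
s=telemetry.observe(); print({k:np.round(s[k],4).tolist() for k in ['t','ee_pos','ee_rot','qpos','wrist_force','width']})
E
python3 look.py wrist brown_jar_center,bowl w1
```

```text
brown_jar_center [([0.3257, 0.2347, 0.0424], 0.85)]
bowl [([0.4031, 0.0983, -0.0028], 0.56)]
{'t': 2.5833, 'ee_pos': [0.4847, 0.3131, 0.248], 'ee_rot': [[-0.9255, 0.3788, -0.0002], [0.3788, 0.9255, -0.0002], [0.0002, -0.0002, -1.0]], 'qpos': [19.8802, 1.9468, 1.3558, 89.4255, -0.0043, 42.1375], 'wrist_force': [-0.8655, 0.2009, -0.28], 'width': 0.0851}
```

View pics/w1.png

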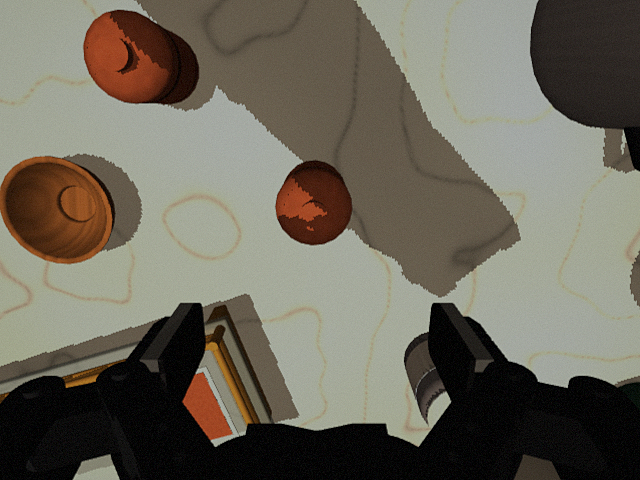

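```bash
cat >> h.py <<'E'
def ray(p,u,v,z):
    f=p['frame'].shape[0]/2/np.tan(np.radians(p['fovy'])/2)
    d=np.array(p['attitude'])@np.array([(u-p['cx'])/f,(v-p['cy'])/f,1]); o=np.array(p['xyz'])
    return o+d*(z-o[2])/d[2]
E
python3 - <<'E'
from h import *
p=vision.camera('wrist'); print(p['xyz'],p['fovy'],p['cx'],p['cy'],np.round(p['attitude'],3))
print([ray(p,314,202,z) for z in (.1,.075,.06)], [ray(p,313,208,z) for z in (.1,)])
print([np.round(w(p,d['centre']),4) for d in vision.boxes_of('brown_jar_center',p)])
E
```

```text
[0.41269735 0.34244167 0.37283002] 63.684159295700816 316.27472114699975 233.1014716409073 [[ 0.379  0.883  0.278]
 [ 0.926 -0.361 -0.114]
 [-0.     0.301 -0.954]]
[array([0.46985653, 0.31715457, 0.1       ]), array([0.47509415, 0.31483746, 0.075     ]), array([0.47823672, 0.3134472 , 0.06      ])] [array([0.47369828, 0.31479068, 0.1       ])]
[array([0.3356, 0.2447, 0.0781]), array([0.4743, 0.3203, 0.0843])]
```

```bash
cat >> h.py <<'E'
def jarbox(p,x,y,z0):
    f=p['frame'].shape[0]/2/np.tan(np.radians(p['fovy'])/2)
    prof=[(.03,0),(.03,.07),(.031,.072),(.028,.078),(.02,.085),(.01,.088),(.01,.1)]
    t=np.linspace(0,2*np.pi,73)
    P=np.concatenate([np.stack([x+R*np.cos(t),y+R*np.sin(t),0*t+z0+h],1) for R,h in prof])
    c=(P-np.array(p['xyz']))@np.array(p['attitude'])
    u=c[:,0]/c[:,2]*f+p['cx']; v=c[:,1]/c[:,2]*f+p['cy']
    return np.array([u.min(),u.max(),v.min(),v.max()])
def fitjar(p,box,z0,x0):
    from scipy.optimize import least_squares
    s=least_squares(lambda q:jarbox(p,q[0],q[1],z0)-box,x0,x_scale=.01); return s.x,s.fun
E
python3 - <<'E'
from h import *
p=vision.camera('wrist')
f=p['frame'].astype(int); b,g,rr=f[...,0],f[...,1],f[...,2]
m=((rr>1.5*g)&(rr>1.5*b)).astype(np.uint8)
n,l,st,c=cv2.connectedComponentsWithStats(m); 
for s in st:
    if s[4]>500: print(s)
k=[s for s in st if 200<s[0]<330 and s[4]>2500 and s[1]<260][0]
box=np.array([k[0],k[0]+k[2],k[1],k[1]+k[3]]); print(box,fitjar(p,box,0,[.483,.315]))
E
```

```text
[     0      0    640    480 274722]
[  83   13  115   94 8105]
[   0  159  114  107 9444]
[ 275  163   76   84 4888]
[204 327  54  97 987]
[ 182  374   50   68 1682]
[275 351 163 247] (array([0.48083419, 0.31282887]), array([-0.63071034,  0.63095723, -0.66976883,  0.66077712]))
```

Call:
apply_moves --offset '[[-0.2,0,-3.5],[0,0,-3.5],[0,0,-3.5],[0,0,-3.5],[0,0,-2.9]]' --twist '[[0,0,0],[0,0,0],[0,0,0],[0,0,0],[0,0,0]]'

```text
t: 3.15
ee_pos: [0.4794, 0.3158, 0.077]
ee_rot: [[-0.928, 0.373, -0.001], [0.373, 0.928, -0.0], [0.001, -0.001, -1.0]]
wrist_force: [0.0, 0.5, -0.1]
width: 0.0857
```

Call:
apply_moves --offset '[[0,0,-1.5],[0,0,-1.2],[0,0,0]]' --twist '[[0,0,0],[0,0,0],[0,0,0]]'

```text
t: 3.4
ee_pos: [0.4791, 0.3152, 0.0499]
ee_rot: [[-0.927, 0.374, -0.003], [0.374, 0.927, -0.001], [0.003, -0.002, -1.0]]
wrist_force: [0.5, -0.6, -0.2]
width: 0.0851
```

Call:
apply_moves --offset '[[0,0,0],[0,0,0],[0,0,0],[0,0,0],[0,0,0]]' --twist '[[0,0,0],[0,0,0],[0,0,0],[0,0,0],[0,0,0]]' --hand 0 --squeeze 50

```text
t: 3.82
ee_pos: [0.4822, 0.3152, 0.0544]
ee_rot: [[-0.927, 0.375, 0.002], [0.375, 0.927, 0.001], [-0.002, 0.002, -1.0]]
wrist_force: [-2.6, -2.6, 6.9]
width: 0.0594
```

```bash
python3 look.py wrist brown_jar_center w2
```

```text
brown_jar_center []
{'t': 3.9167, 'ee_pos': [0.4821, 0.3152, 0.0544], 'ee_rot': [[-0.9269, 0.3753, 0.0023], [0.3753, 0.9269, 0.0008], [-0.0018, 0.0016, -1.0]], 'qpos': [20.1709, 5.0081, -15.7656, 69.0898, -0.0025, 42.216], 'wrist_force': [-2.7066, -2.0068, 7.627], 'width': 0.0593}
```

Call:
apply_moves --offset '[[0,0,0.5],[0,0,1],[0,0,2],[0,0,2],[0,0,2]]' --twist '[[0,0,0],[0,0,0],[0,0,0],[0,0,0],[0,0,0]]'

```text
t: 4.33
ee_pos: [0.4811, 0.3149, 0.1288]
ee_rot: [[-0.927, 0.375, 0.0], [0.375, 0.927, 0.0], [0.0, 0.0, -1.0]]
wrist_force: [-0.1, 0.4, -3.3]
width: 0.0592
```

Call:
apply_moves --offset '[[0,0,3],[0,0,2],[0,0,1],[0,0,0]]' --twist '[[0,0,0],[0,0,0],[0,0,0],[0,0,0]]'

```text
t: 4.67
ee_pos: [0.4826, 0.3154, 0.1906]
ee_rot: [[-0.927, 0.375, 0.004], [0.375, 0.927, 0.002], [-0.003, 0.003, -1.0]]
wrist_force: [0.4, 0.1, -4.1]
width: 0.0593
```

```bash
python3 look.py wrist brown_jar_center w3; python3 look.py scene brown_jar_center,brown_spot s3
```

```text
brown_jar_center [([0.3268, 0.2342, 0.0453], 0.9)]
{'t': 4.7667, 'ee_pos': [0.4811, 0.3148, 0.1866], 'ee_rot': [[-0.9269, 0.3754, -0.0005], [0.3754, 0.9269, -0.0001], [0.0004, -0.0003, -1.0]], 'qpos': [20.1698, 1.4237, -5.548, 83.0558, 0.0051, 42.2185], 'wrist_force': [-0.9146, -0.0846, -4.8196], 'width': 0.0592}
brown_jar_center [([0.482, 0.3183, 0.1799], 0.91), ([0.3258, 0.227, 0.0471], 0.88), ([0.3463, -0.0329, 0.0529], 0.85)]
brown_spot [([0.6278, 0.1122, 0.0572], 0.6)]
{'t': 4.9167, 'ee_pos': [0.4804, 0.3145, 0.1854], 'ee_rot': [[-0.9269, 0.3754, -0.0027], [0.3754, 0.9269, -0.0009], [0.0022, -0.0018, -1.0]], 'qpos': [20.1684, 1.4749, -5.6279, 83.0605, 0.0053, 42.216], 'wrist_force': [-0.9099, -0.2096, -3.8587], 'width': 0.0593}
```

View pics/s3.png

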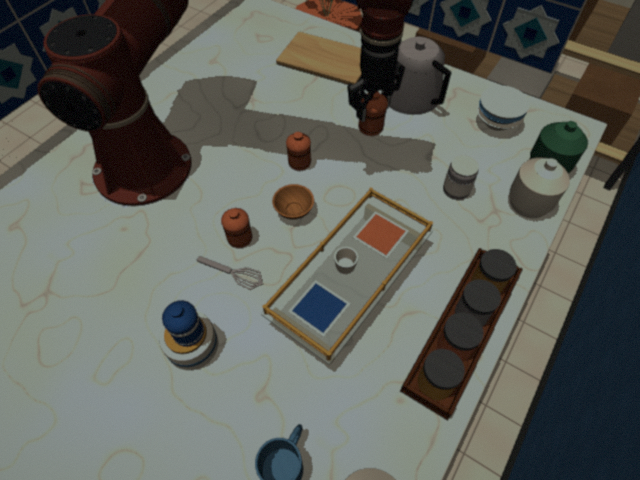

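View pics/w3.png

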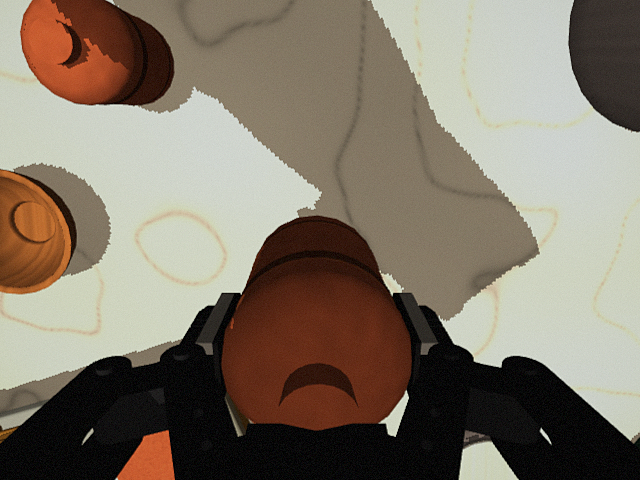

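Run:
```python
from h import *
for n in ['scene','top']:
    p=vision.camera(n); f=p['frame'].astype(int); b,g,rr=f[...,0],f[...,1],f[...,2]
    for nm,m,q in (('br',(rr>1.6*g)&(rr>1.6*b),(.627,.1115)),('bl',(b>1.5*g)&(b>1.5*rr),(.612,-.108))):
        k,l,st,c=cv2.connectedComponentsWithStats(m.astype(np.uint8))
        for i in range(1,k):
            if st[i,4]>300:
                X=ray(p,*(c[i]),.06)
                if np.hypot(X[0]-q[0],X[1]-q[1])<.03:
                    ys,xs=np.nonzero(l==i); rc=cv2.minAreaRect(np.stack([xs,ys],1).astype(np.float32))
                    print(n,nm,st[i],np.round(X,4),np.round(ray(p,*rc[0],.06),4))
```

```text
scene br [358 215  46  39 953] [0.6293 0.1105 0.06  ] [0.6288 0.1111 0.06  ]
scene bl [ 294  285   51   46 1230] [ 0.6123 -0.1091  0.06  ] [ 0.6114 -0.1082  0.06  ]
top br [259 197  27  25 619] [0.6279 0.1099 0.06  ] [0.6283 0.11   0.06  ]
```

Call:
apply_moves --offset '[[0.59,-0.81,0],[1.2,-1.65,0],[1.75,-2.45,0],[1.75,-2.45,0],[1.75,-2.45,0]]' --twist '[[0,0,0],[0,0,0],[0,0,0],[0,0,0],[0,0,0]]'

```text
t: 5.43
ee_pos: [0.5523, 0.2152, 0.1869]
ee_rot: [[-0.927, 0.375, -0.0], [0.375, 0.927, -0.0], [0.0, -0.0, -1.0]]
wrist_force: [-0.4, 0.7, -4.1]
width: 0.0595
```

Call:
apply_moves --offset '[[1.75,-2.45,0],[1.75,-2.45,0],[1.75,-2.45,0],[1.4,-1.9,0],[0.75,-1.05,0]]' --twist '[[0,0,0],[0,0,0],[0,0,0],[0,0,0],[0,0,0]]'

```text
t: 5.85
ee_pos: [0.627, 0.1105, 0.1866]
ee_rot: [[-0.926, 0.378, -0.0], [0.378, 0.926, -0.001], [-0.0, -0.001, -1.0]]
wrist_force: [0.0, -0.2, -3.7]
width: 0.0591
```

Call:
apply_moves --offset '[[0.3,-0.3,-1],[0,0,-1.5],[0,0,-1.5],[0,0,-1],[0,0,0]]' --twist '[[0,0,0],[0,0,0],[0,0,0],[0,0,0],[0,0,0]]'

```text
t: 6.27
ee_pos: [0.6265, 0.1116, 0.1338]
ee_rot: [[-0.927, 0.375, -0.005], [0.375, 0.927, 0.0], [0.005, -0.001, -1.0]]
wrist_force: [-0.2, -0.8, -4.1]
width: 0.0597
```

```bash
python3 look.py scene brown_jar_center,brown_spot s4;python3 look.py top brown_jar_center t4
```

```text
brown_jar_center [([0.6279, 0.1164, 0.1284], 0.91), ([0.3459, -0.0344, 0.0516], 0.91), ([0.3279, 0.2273, 0.0519], 0.9)]
brown_spot [([0.6289, 0.1095, 0.0564], 0.97)]
{'t': 6.4167, 'ee_pos': [0.6286, 0.1112, 0.1379], 'ee_rot': [[-0.9271, 0.3748, 0.0005], [0.3748, 0.9271, 0.0001], [-0.0004, 0.0003, -1.0]], 'qpos': [-1.6814, 13.0223, 1.87, 78.8177, 0.0083, 20.329], 'wrist_force': [0.4649, -1.2689, -3.957], 'width': 0.0596}
brown_jar_center []
{'t': 6.5167, 'ee_pos': [0.6292, 0.111, 0.1386], 'ee_rot': [[-0.927, 0.375, 0.0018], [0.375, 0.927, 0.0], [-0.0017, 0.0007, -1.0]], 'qpos': [-1.6979, 13.0037, 1.9188, 78.8098, 0.0058, 20.3258], 'wrist_force': [0.5924, -0.1419, -4.4578], 'width': 0.0595}
```

View pics/s4.png

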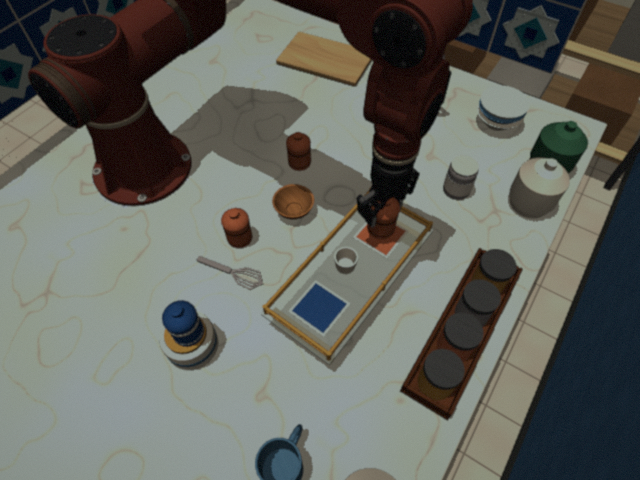

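Call:
apply_moves --offset '[[0,-0.1,-0.6],[0,0,-0.6],[0,0,-0.4],[0,0,-0.2],[0,0,0]]' --twist '[[0,0,0],[0,0,0],[0,0,0],[0,0,0],[0,0,0]]'

```text
t: 6.93
ee_pos: [0.6281, 0.1097, 0.1183]
ee_rot: [[-0.927, 0.375, -0.001], [0.375, 0.927, 0.0], [0.001, -0.0, -1.0]]
wrist_force: [-0.1, -0.3, -4.3]
width: 0.0595
```

Call:
apply_moves --offset '[[0,0,-0.2],[0,0,-0.15],[0,0,0]]' --twist '[[0,0,0],[0,0,0],[0,0,0]]'

```text
t: 7.18
ee_pos: [0.6286, 0.1098, 0.1156]
ee_rot: [[-0.927, 0.375, -0.0], [0.375, 0.927, 0.0], [0.0, 0.0, -1.0]]
wrist_force: [-0.1, -0.2, -4.6]
width: 0.0595
```

Call:
apply_moves --offset '[[0,0,-0.15],[0,0,-0.1],[0,0,0]]' --twist '[[0,0,0],[0,0,0],[0,0,0]]'

```text
t: 7.43
ee_pos: [0.629, 0.1097, 0.1145]
ee_rot: [[-0.927, 0.375, 0.001], [0.375, 0.927, -0.0], [-0.001, 0.0, -1.0]]
wrist_force: [-3.0, -0.5, 3.9]
width: 0.059
```

Call:
apply_moves --offset '[[0,0,-0.1],[0,0,-0.1],[0,0,0]]' --twist '[[0,0,0],[0,0,0],[0,0,0]]'

```text
t: 7.68
ee_pos: [0.6293, 0.1095, 0.1145]
ee_rot: [[-0.927, 0.375, 0.003], [0.375, 0.927, -0.001], [-0.003, 0.0, -1.0]]
wrist_force: [-9.4, -2.1, 16.0]
width: 0.0594
```

Call:
apply_moves --offset '[[0,0,0.15],[0,0,0]]' --twist '[[0,0,0],[0,0,0]]'

```text
t: 7.85
ee_pos: [0.6292, 0.1096, 0.1145]
ee_rot: [[-0.927, 0.375, 0.002], [0.375, 0.927, -0.0], [-0.002, 0.0, -1.0]]
wrist_force: [-4.5, -1.9, 7.9]
width: 0.0597
```

Call:
apply_moves --offset '[[0,0,0],[0,0,0],[0,0,0],[0,0,0]]' --twist '[[0,0,0],[0,0,0],[0,0,0],[0,0,0]]' --hand 0.92

```text
t: 8.18
ee_pos: [0.6286, 0.1098, 0.1126]
ee_rot: [[-0.927, 0.375, -0.0], [0.375, 0.927, 0.0], [0.0, 0.0, -1.0]]
wrist_force: [-1.0, -0.1, -0.3]
width: 0.0787
```

Call:
apply_moves --offset '[[0,0,0.5],[0,0,1.5],[0,0,3],[0,0,3],[0,0,3]]' --twist '[[0,0,0],[0,0,0],[0,0,0],[0,0,0],[0,0,0]]'

```text
t: 8.6
ee_pos: [0.6283, 0.1098, 0.2242]
ee_rot: [[-0.927, 0.375, -0.0], [0.375, 0.927, 0.0], [0.0, -0.0, -1.0]]
wrist_force: [-0.0, 0.0, 0.5]
width: 0.0786
```

```bash
python3 look.py wrist brown_jar_center,brown_spot w5; python3 look.py scene brown_jar_center,cup s5
```

```text
brown_jar_center []
brown_spot []
{'t': 8.75, 'ee_pos': [0.6302, 0.1098, 0.2264], 'ee_rot': [[-0.9269, 0.3753, 0.0056], [0.3753, 0.9269, -0.0], [-0.0052, 0.0021, -1.0]], 'qpos': [-1.8126, 12.3761, 10.3313, 87.6356, 0.0075, 20.2326], 'wrist_force': [-0.5816, 0.9193, -0.7977], 'width': 0.0789}
brown_jar_center [([0.3471, -0.0366, 0.0516], 0.94), ([0.6281, 0.1116, 0.1074], 0.93), ([0.3268, 0.2254, 0.0487], 0.84)]
cup [([0.6034, 0.0002, 0.0605], 0.61)]
{'t': 8.9, 'ee_pos': [0.6282, 0.1098, 0.2216], 'ee_rot': [[-0.9269, 0.3754, -0.0016], [0.3754, 0.9269, 0.0002], [0.0015, -0.0004, -1.0]], 'qpos': [-1.818, 12.5224, 10.0041, 87.5709, 0.006, 20.2315], 'wrist_force': [0.2364, 0.1235, 0.0726], 'width': 0.0787}
```

View pics/w5.png

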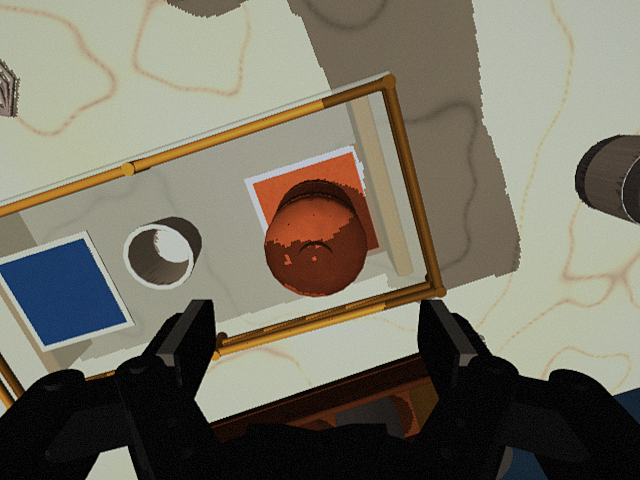

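Call:
apply_moves --offset '[[-0.6,-1.3,1.5],[-1.5,-3.1,1.5],[-1.6,-3.3,1.5],[-1.6,-3.3,1.5],[-1.6,-3.3,0]]' --twist '[[0,0,0],[0,0,0],[0,0,0],[0,0,0],[0,0,0]]' --hand 1

```text
t: 9.32
ee_pos: [0.5589, -0.0349, 0.2856]
ee_rot: [[-0.927, 0.375, 0.003], [0.375, 0.927, -0.001], [-0.003, 0.0, -1.0]]
wrist_force: [1.5, -1.0, 0.2]
width: 0.085
```

Call:
apply_moves --offset '[[-1.6,-3.3,0],[-1.6,-3.3,0],[-1.6,-3.3,0],[-1.6,-3.3,0],[-1.6,-3.3,0]]' --twist '[[0,0,0],[0,0,0],[0,0,0],[0,0,0],[0,0,0]]'

```text
t: 9.73
ee_pos: [0.4778, -0.1997, 0.2825]
ee_rot: [[-0.927, 0.375, -0.001], [0.375, 0.927, 0.001], [0.001, 0.0, -1.0]]
wrist_force: [0.4, -1.3, -0.0]
width: 0.0854
```

Call:
apply_moves --offset '[[-1.6,-3.3,0],[-1.6,-3.3,0],[-1.3,-2.7,0],[0,0,0]]' --twist '[[0,0,0],[0,0,0],[0,0,0],[0,0,0]]'

```text
t: 10.07
ee_pos: [0.4316, -0.2954, 0.282]
ee_rot: [[-0.925, 0.38, -0.002], [0.38, 0.925, -0.0], [0.002, -0.001, -1.0]]
wrist_force: [0.8, 0.3, 1.5]
width: 0.0856
```

```bash
python3 look.py wrist blue_jar_center,cap_top w6
python3 - <<'E'
from h import *
p=vision.camera('wrist')
f=p['frame'].astype(int); b,g,rr=f[...,0],f[...,1],f[...,2]
m=((b>1.5*g)&(b>1.5*rr)).astype(np.uint8)
n,l,st,c=cv2.connectedComponentsWithStats(m)
for s in st:
    if s[4]>300: print(s)
E
```

```text
blue_jar_center []
cap_top []
{'t': 10.2167, 'ee_pos': [0.4341, -0.2911, 0.2826], 'ee_rot': [[-0.9265, 0.3764, -0.0005], [0.3764, 0.9265, 0.001], [0.0008, 0.0008, -1.0]], 'qpos': [-48.2158, -6.8578, -3.6154, 93.305, 0.0197, -26.1066], 'wrist_force': [0.2599, 0.6943, 0.1596], 'width': 0.0854}
[     0      0    640    480 289406]
[ 274  180   84   85 5329]
[ 509  249   88   89 5465]
```

View pics/w6.png

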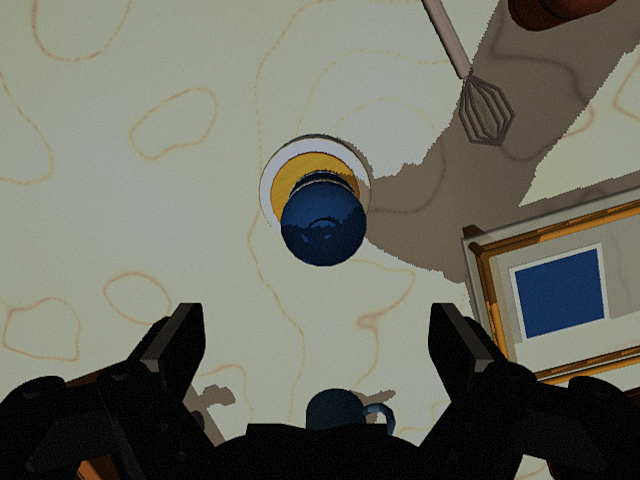

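Run:
```python
from h import *
from scipy.optimize import least_squares
p=vision.camera('wrist'); s=telemetry.observe(); print(s['t'],s['ee_pos'])
f=p['frame']; 
cv2.imwrite('pics/c6.png',cv2.resize(f[120:290,240:400],None,fx=3.5,fy=3.5,interpolation=0))
b=np.array([280.5,366.5,172,266])
print(fitjar(p,b,.07,[.434,-.291]))
for m in ([0,1,3],[0,1,2]):
    s=least_squares(lambda q:(jarbox(p,q[0],q[1],.07)-b)[m],[.434,-.291],x_scale=.01); print(s.x,s.fun)
```

```text
10.3167 [ 0.43477609 -0.29037337  0.28276564]
(array([ 0.43777568, -0.28644725]), array([-0.25929593,  0.25962587, -1.37724328,  1.28557713]))
[ 0.43683931 -0.28607445] [-0.30672522  0.30695568  0.02303043]
[ 0.43890247 -0.28689599] [-0.20250593  0.20265614  0.01653078]
```

View pics/c6.png

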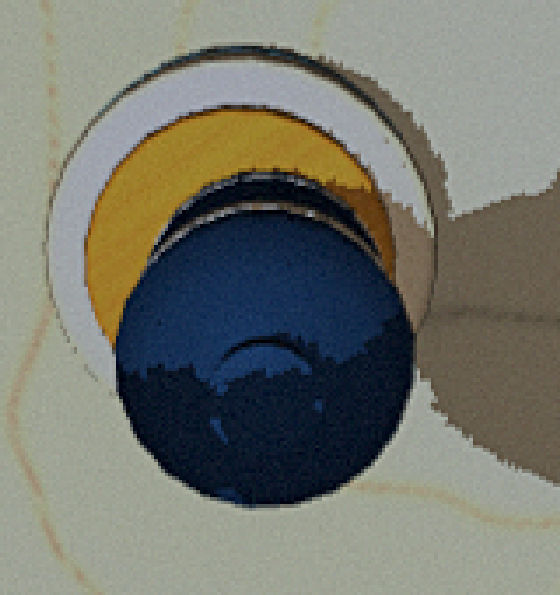

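Call:
apply_moves --offset '[[0.1,0.3,-3],[0,0,-3.5],[0,0,-3],[0,0,-3],[0,0,-2]]' --twist '[[0,0,0],[0,0,0],[0,0,0],[0,0,0],[0,0,0]]'

```text
t: 10.73
ee_pos: [0.4354, -0.2861, 0.1348]
ee_rot: [[-0.928, 0.373, -0.002], [0.373, 0.928, 0.002], [0.002, 0.001, -1.0]]
wrist_force: [0.0, 0.1, -0.8]
width: 0.0856
```

Call:
apply_moves --offset '[[0,0,-1],[0,0,-0.7],[0,0,0]]' --twist '[[0,0,0],[0,0,0],[0,0,0]]'

```text
t: 10.98
ee_pos: [0.4357, -0.2874, 0.1202]
ee_rot: [[-0.927, 0.374, -0.001], [0.374, 0.927, 0.001], [0.001, 0.001, -1.0]]
wrist_force: [-0.2, 0.6, -0.3]
width: 0.0853
```

```bash
python3 look.py wrist blue_jar_center w7
```

```text
blue_jar_center []
{'t': 11.0833, 'ee_pos': [0.4362, -0.2885, 0.1221], 'ee_rot': [[-0.9271, 0.3748, 0.0011], [0.3748, 0.9271, -0.001], [-0.0014, -0.0006, -1.0]], 'qpos': [-47.8244, -6.8005, -20.2617, 76.4523, 0.0061, -25.8098], 'wrist_force': [0.196, -0.124, 0.9304], 'width': 0.0855}
```

View pics/w7.png

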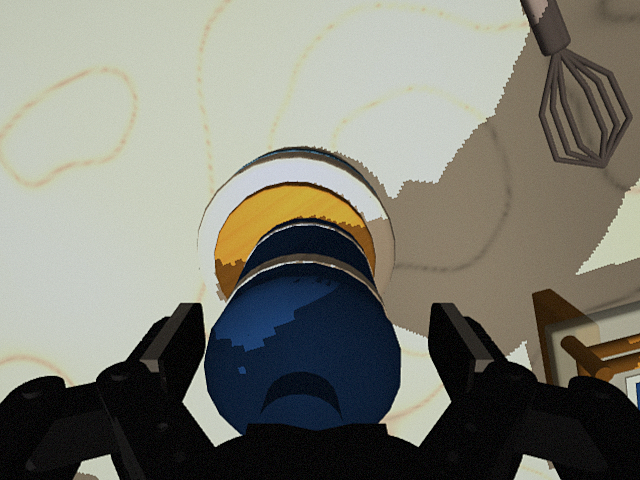

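Call:
apply_moves --offset '[[-0.15,-0.4,0],[0,0,0]]' --twist '[[0,0,0],[0,0,0]]'

```text
t: 11.25
ee_pos: [0.4346, -0.2934, 0.1223]
ee_rot: [[-0.927, 0.375, 0.001], [0.375, 0.927, -0.002], [-0.002, -0.001, -1.0]]
wrist_force: [-0.1, 0.7, -0.2]
width: 0.0854
```

Call:
apply_moves --offset '[[0,0,0],[0,0,0],[0,0,0],[0,0,0],[0,0,0]]' --twist '[[0,0,0],[0,0,0],[0,0,0],[0,0,0],[0,0,0]]' --hand 0 --squeeze 50

```text
t: 11.67
ee_pos: [0.4345, -0.2922, 0.1215]
ee_rot: [[-0.927, 0.375, 0.001], [0.375, 0.927, -0.0], [-0.001, 0.0, -1.0]]
wrist_force: [-0.3, 2.7, 6.0]
width: 0.0594
```

```bash
python3 look.py wrist blue_jar_center w8;  python3 look.py scene blue_jar_center,cap_top s8
```

```text
blue_jar_center [([0.3807, -0.1188, 0.0011], 0.39)]
{'t': 11.7667, 'ee_pos': [0.4345, -0.2922, 0.1216], 'ee_rot': [[-0.927, 0.3751, 0.0009], [0.3751, 0.927, -0.0002], [-0.0009, 0.0002, -1.0]], 'qpos': [-48.2705, -6.6246, -20.1589, 76.4232, 0.0324, -26.2396], 'wrist_force': [0.1157, 3.6351, 5.9218], 'width': 0.0592}
blue_jar_center [([0.4313, -0.2941, 0.1195], 0.62)]
cap_top [([0.4235, -0.2941, 0.0695], 0.74)]
{'t': 11.9167, 'ee_pos': [0.4345, -0.2922, 0.1216], 'ee_rot': [[-0.927, 0.3752, 0.0009], [0.3752, 0.927, -0.0002], [-0.0009, 0.0001, -1.0]], 'qpos': [-48.2711, -6.6242, -20.1576, 76.4219, 0.0302, -26.2374], 'wrist_force': [1.0393, 3.1471, 6.4271], 'width': 0.0594}
```

View pics/w8.png

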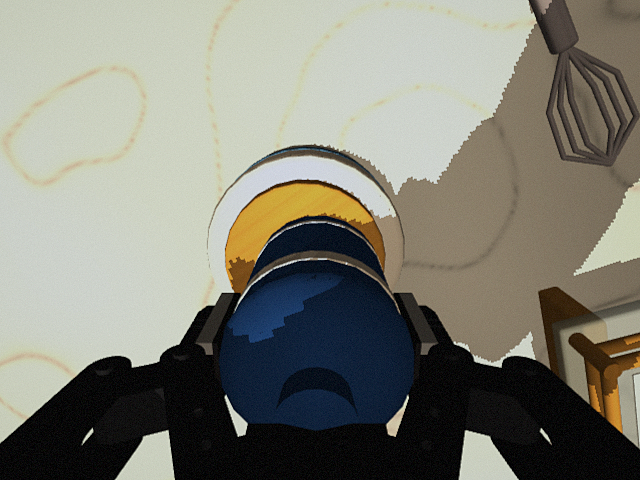

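Call:
apply_moves --offset '[[0,0,0.05],[0,0,0.1],[0,0,0.1],[0,0,0.1],[0,0,0.1]]' --twist '[[0,0,0],[0,0,0],[0,0,0],[0,0,0],[0,0,0]]'

```text
t: 12.33
ee_pos: [0.434, -0.2922, 0.1251]
ee_rot: [[-0.927, 0.375, -0.0], [0.375, 0.927, 0.0], [0.0, 0.0, -1.0]]
wrist_force: [1.0, 0.5, -2.5]
width: 0.0593
```

Call:
apply_moves --offset '[[0,0,0.15],[0,0,0.15],[0,0,0.15],[0,0,0.15],[0,0,0.15]]' --twist '[[0,0,0],[0,0,0],[0,0,0],[0,0,0],[0,0,0]]'

```text
t: 12.75
ee_pos: [0.4341, -0.2922, 0.1329]
ee_rot: [[-0.927, 0.375, -0.0], [0.375, 0.927, 0.0], [0.0, 0.0, -1.0]]
wrist_force: [0.9, -0.2, -2.6]
width: 0.0595
```

Call:
apply_moves --offset '[[0,0,0.15],[0,0,0.15],[0,0,0.15],[0,0,0.15],[0,0,0.15]]' --twist '[[0,0,0],[0,0,0],[0,0,0],[0,0,0],[0,0,0]]'

```text
t: 13.17
ee_pos: [0.4341, -0.2922, 0.1404]
ee_rot: [[-0.927, 0.375, -0.0], [0.375, 0.927, 0.0], [0.0, 0.0, -1.0]]
wrist_force: [0.1, 1.2, -3.5]
width: 0.0591
```

```bash
python3 look.py wrist blue_jar_center w9; python3 look.py scene blue_jar_center,cap_top s9
```

```text
blue_jar_center []
{'t': 13.2667, 'ee_pos': [0.4341, -0.2923, 0.1406], 'ee_rot': [[-0.9269, 0.3754, 0.0001], [0.3754, 0.9269, -0.0001], [-0.0001, -0.0, -1.0]], 'qpos': [-48.2889, -7.0671, -18.5758, 78.4865, 0.0009, -26.2407], 'wrist_force': [0.5162, 1.1845, -2.9167], 'width': 0.0591}
blue_jar_center [([0.431, -0.2913, 0.1378], 0.83)]
cap_top [([0.4243, -0.297, 0.0882], 0.76), ([0.4283, -0.2937, -0.0031], 0.41)]
{'t': 13.4167, 'ee_pos': [0.4341, -0.2923, 0.1403], 'ee_rot': [[-0.9269, 0.3754, -0.0], [0.3754, 0.9269, 0.0], [0.0, 0.0, -1.0]], 'qpos': [-48.2909, -7.0564, -18.5999, 78.4593, 0.0011, -26.2408], 'wrist_force': [-0.0745, -0.2141, -2.6162], 'width': 0.0596}
```

View pics/w9.png

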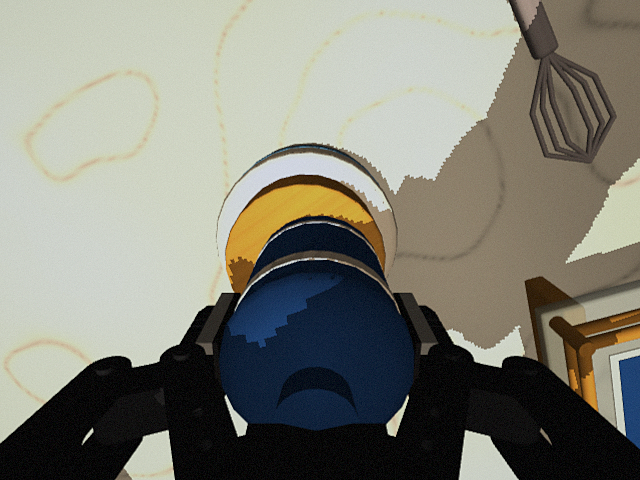

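The cap is following the jar: it has come up about 18 mm, and the shadow edge on the cap hasn't moved relative to the jar. I'll keep the same pace.

Call:
apply_moves --offset '[[0,0,0.15],[0,0,0.15],[0,0,0.15],[0,0,0.15],[0,0,0.15]]' --twist '[[0,0,0],[0,0,0],[0,0,0],[0,0,0],[0,0,0]]'

```text
t: 13.83
ee_pos: [0.4341, -0.2922, 0.148]
ee_rot: [[-0.927, 0.375, 0.0], [0.375, 0.927, 0.0], [0.0, 0.0, -1.0]]
wrist_force: [-0.4, 0.3, -3.3]
width: 0.059
```

Call:
apply_moves --offset '[[0,0,0.15],[0,0,0.15],[0,0,0.15],[0,0,0.15],[0,0,0.15]]' --twist '[[0,0,0],[0,0,0],[0,0,0],[0,0,0],[0,0,0]]'

```text
t: 14.25
ee_pos: [0.4341, -0.2923, 0.1554]
ee_rot: [[-0.927, 0.375, -0.0], [0.375, 0.927, 0.0], [0.0, 0.0, -1.0]]
wrist_force: [-0.3, -0.7, -4.8]
width: 0.0593
```

Call:
apply_moves --offset '[[0,0,0.15],[0,0,0.15],[0,0,0.15],[0,0,0.15],[0,0,0.15]]' --twist '[[0,0,0],[0,0,0],[0,0,0],[0,0,0],[0,0,0]]'

```text
t: 14.67
ee_pos: [0.4341, -0.2922, 0.1629]
ee_rot: [[-0.927, 0.375, -0.0], [0.375, 0.927, 0.0], [0.0, 0.0, -1.0]]
wrist_force: [0.0, 0.5, -4.7]
width: 0.0595
```

Call:
apply_moves --offset '[[0,0,0.2],[0,0,0.3],[0,0,0.4],[0,0,0.5],[0,0,0.5]]' --twist '[[0,0,0],[0,0,0],[0,0,0],[0,0,0],[0,0,0]]'

```text
t: 15.08
ee_pos: [0.4342, -0.2923, 0.1824]
ee_rot: [[-0.927, 0.375, 0.0], [0.375, 0.927, 0.0], [-0.0, 0.0, -1.0]]
wrist_force: [0.3, -0.3, -4.6]
width: 0.0593
```

```bash
python3 look.py scene blue_jar_center,cap_top,blue_spot s10; python3 look.py wrist blue_jar_center w10
```

```text
blue_jar_center [([0.4318, -0.2907, 0.18], 0.58)]
cap_top [([0.4241, -0.2956, 0.103], 0.82)]
blue_spot [([0.6094, -0.1068, 0.0607], 0.64)]
{'t': 15.2833, 'ee_pos': [0.4342, -0.2924, 0.1821], 'ee_rot': [[-0.9269, 0.3754, 0.0004], [0.3754, 0.9269, -0.0003], [-0.0005, -0.0001, -1.0]], 'qpos': [-48.2884, -7.6499, -14.793, 82.8289, 0.0047, -26.2407], 'wrist_force': [-0.0144, -0.976, -4.7326], 'width': 0.0592}
blue_jar_center []
{'t': 15.3833, 'ee_pos': [0.4341, -0.2922, 0.1816], 'ee_rot': [[-0.9269, 0.3754, -0.0001], [0.3754, 0.9269, 0.0003], [0.0003, 0.0003, -1.0]], 'qpos': [-48.2895, -7.635, -14.8305, 82.8247, 0.0066, -26.2425], 'wrist_force': [-0.5992, -0.1948, -4.9238], 'width': 0.0593}
```

View pics/w10.png

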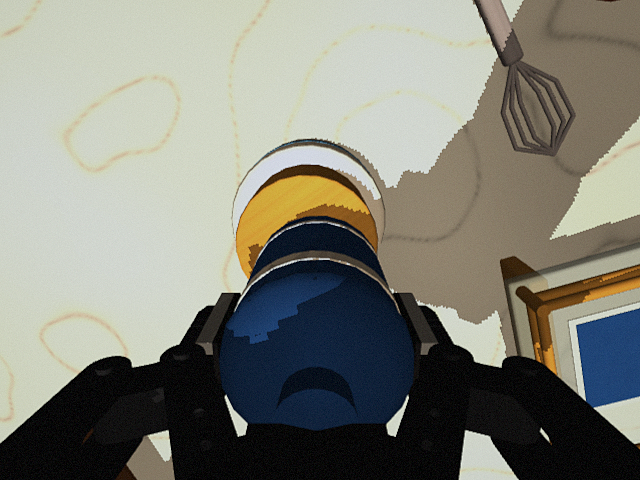

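View pics/s10.png

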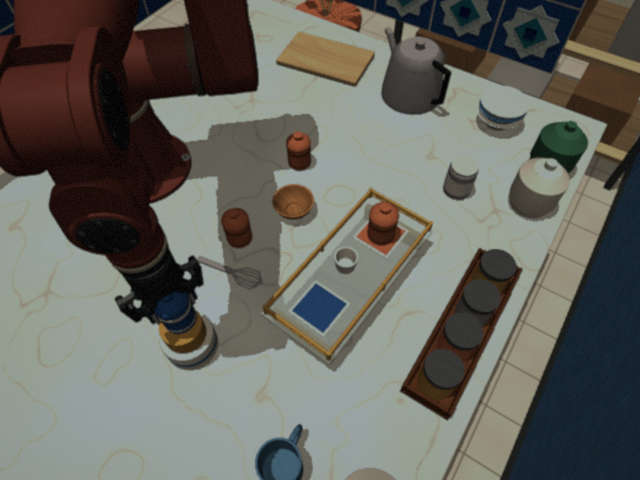

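Call:
apply_moves --offset '[[0,0,0.7],[0.35,0.35,0.7],[1,1,0],[1.8,1.85,0],[1.8,1.85,0]]' --twist '[[0,0,0],[0,0,0],[0,0,0],[0,0,0],[0,0,0]]'

```text
t: 15.8
ee_pos: [0.4844, -0.2415, 0.1969]
ee_rot: [[-0.926, 0.377, 0.001], [0.377, 0.926, -0.001], [-0.001, -0.0, -1.0]]
wrist_force: [0.1, 0.3, -4.5]
width: 0.0594
```

Call:
apply_moves --offset '[[1.8,1.85,0],[1.8,1.85,0],[1.8,1.85,0],[1.8,1.85,0],[1.8,1.85,0]]' --twist '[[0,0,0],[0,0,0],[0,0,0],[0,0,0],[0,0,0]]'

```text
t: 16.22
ee_pos: [0.5748, -0.1479, 0.1966]
ee_rot: [[-0.927, 0.375, 0.001], [0.375, 0.927, -0.0], [-0.001, 0.0, -1.0]]
wrist_force: [0.3, 0.3, -4.2]
width: 0.0595
```

Call:
apply_moves --offset '[[1.8,1.85,0],[1.4,1.45,0],[0.65,0.75,-0.5],[0,0,-1.5],[0,0,-1.5]]' --twist '[[0,0,0],[0,0,0],[0,0,0],[0,0,0],[0,0,0]]'

```text
t: 16.63
ee_pos: [0.613, -0.1082, 0.1613]
ee_rot: [[-0.927, 0.374, 0.001], [0.374, 0.927, -0.001], [-0.002, -0.0, -1.0]]
wrist_force: [-0.5, 0.9, -4.4]
width: 0.0593
```

Call:
apply_moves --offset '[[0,0,-1.5],[0,0,-1],[0,0,0]]' --twist '[[0,0,0],[0,0,0],[0,0,0]]'

```text
t: 16.88
ee_pos: [0.6107, -0.1083, 0.1332]
ee_rot: [[-0.927, 0.376, -0.004], [0.376, 0.927, 0.002], [0.004, 0.0, -1.0]]
wrist_force: [-1.6, 0.5, -5.3]
width: 0.0596
```

```bash
python3 look.py scene blue_jar_center,blue_spot s11; python3 look.py wrist blue_spot w11
```

```text
blue_jar_center [([0.6116, -0.1098, 0.1295], 0.9)]
blue_spot [([0.6087, -0.11, 0.1305], 0.47)]
{'t': 17.0333, 'ee_pos': [0.6124, -0.109, 0.1368], 'ee_rot': [[-0.9268, 0.3756, 0.001], [0.3756, 0.9268, -0.0003], [-0.001, 0.0001, -1.0]], 'qpos': [-22.1235, 10.1827, -1.4306, 78.3284, 0.0043, -0.0604], 'wrist_force': [-1.2345, 0.0442, -4.7605], 'width': 0.0593}
blue_spot []
{'t': 17.1333, 'ee_pos': [0.6127, -0.1091, 0.1372], 'ee_rot': [[-0.9268, 0.3756, 0.0018], [0.3756, 0.9268, -0.0006], [-0.0019, 0.0001, -1.0]], 'qpos': [-22.119, 10.1656, -1.4094, 78.315, 0.005, -0.059], 'wrist_force': [1.0852, 0.1117, -4.7191], 'width': 0.0593}
```

View pics/s11.png

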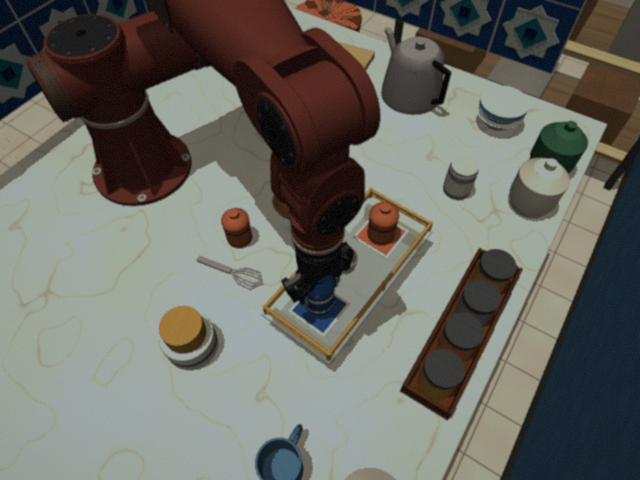

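Call:
apply_moves --offset '[[0,0,-0.7],[0,0,-0.7],[0,0,-0.4],[0,0,-0.2],[0,0,0]]' --twist '[[0,0,0],[0,0,0],[0,0,0],[0,0,0],[0,0,0]]'

```text
t: 17.55
ee_pos: [0.6116, -0.1085, 0.1148]
ee_rot: [[-0.927, 0.375, -0.001], [0.375, 0.927, 0.001], [0.002, 0.0, -1.0]]
wrist_force: [0.1, 0.1, -6.1]
width: 0.0592
```

Call:
apply_moves --offset '[[0,0,-0.15],[0,0,-0.15],[0,0,0]]' --twist '[[0,0,0],[0,0,0],[0,0,0]]'

```text
t: 17.8
ee_pos: [0.6121, -0.1087, 0.1127]
ee_rot: [[-0.927, 0.375, 0.0], [0.375, 0.927, 0.0], [-0.0, 0.0, -1.0]]
wrist_force: [-0.2, -0.2, -5.0]
width: 0.0594
```

Call:
apply_moves --offset '[[0,0,-0.1],[0,0,-0.1],[0,0,0]]' --twist '[[0,0,0],[0,0,0],[0,0,0]]'

```text
t: 18.05
ee_pos: [0.6124, -0.1088, 0.1117]
ee_rot: [[-0.927, 0.375, 0.001], [0.375, 0.927, -0.0], [-0.001, 0.0, -1.0]]
wrist_force: [-0.6, 1.1, 2.4]
width: 0.0593
```

Contact with the glass at the expected height. Next I'll release and lift away.

Call:
apply_moves --offset '[[0,0,0],[0,0,0],[0,0,0],[0,0,0]]' --twist '[[0,0,0],[0,0,0],[0,0,0],[0,0,0]]' --hand 0.92

```text
t: 18.38
ee_pos: [0.6123, -0.1089, 0.111]
ee_rot: [[-0.927, 0.375, 0.0], [0.375, 0.927, -0.0], [-0.0, 0.0, -1.0]]
wrist_force: [-0.1, 0.0, -0.2]
width: 0.0782
```

Call:
apply_moves --offset '[[0,0,0.5],[0,0,1.5],[0,0,3],[0,0,3],[0,0,3]]' --twist '[[0,0,0],[0,0,0],[0,0,0],[0,0,0],[0,0,0]]'

```text
t: 18.8
ee_pos: [0.6118, -0.1086, 0.2223]
ee_rot: [[-0.927, 0.375, -0.0], [0.375, 0.927, 0.0], [0.0, 0.0, -1.0]]
wrist_force: [1.5, 0.2, -0.9]
width: 0.0787
```

Call:
apply_moves --offset '[[-2,0,3],[-3,0,2],[-3,0,2],[-3,0,1],[0,0,0]]' --twist '[[0,0,0],[0,0,0],[0,0,0],[0,0,0],[0,0,0]]'

```text
t: 19.22
ee_pos: [0.4996, -0.1087, 0.3053]
ee_rot: [[-0.927, 0.376, 0.004], [0.376, 0.927, -0.003], [-0.005, -0.001, -1.0]]
wrist_force: [0.8, 0.5, 1.3]
width: 0.0787
```

```bash
python3 look.py scene blue_jar_center,brown_jar_center,cap_top,cup,bowl,whisk,tin,mug s12; python3 look.py wrist blue_jar_center,brown_jar_center w12; python3 look.py top blue_jar_center,brown_jar_center,cap_top t12
```

```text
blue_jar_center [([0.6117, -0.1079, 0.1082], 0.89)]
brown_jar_center [([0.3263, 0.2279, 0.0473], 0.93), ([0.6296, 0.1126, 0.1074], 0.76), ([0.347, -0.0352, 0.0515], 0.69)]
cap_top [([0.4223, -0.2963, 0.1033], 0.97)]
cup [([0.6038, -0.0013, 0.0609], 0.67), ([0.7148, -0.3841, 0.0016], 0.32)]
bowl [([0.4046, 0.0936, -0.001], 0.77), ([0.4269, -0.2945, -0.0036], 0.4)]
whisk [([0.3809, -0.1196, 0.0039], 0.96), ([0.6211, -0.0004, 0.0611], 0.67), ([0.7079, 0.3697, 0.0019], 0.5)]
tin [([0.7036, 0.3682, 0.001], 0.74)]
mug [([0.7149, -0.3835, 0.0007], 0.85)]
{'t': 19.6667, 'ee_pos': [0.5024, -0.1086, 0.3], 'ee_rot': [[-0.927, 0.3751, -0.0013], [0.3751, 0.927, 0.0008], [0.0015, 0.0003, -1.0]], 'qpos': [-26.8102, -7.8745, -2.7187, 95.2424, 0.0079, -4.7806], 'wrist_force': [-0.0271, 0.1361, -0.5929], 'width': 0.0786}
blue_jar_center [([0.61, -0.1047, 0.1081], 0.7)]
brown_jar_center [([0.6268, 0.1133, 0.1072], 0.62), ([0.404, 0.0964, -0.0025], 0.2)]
{'t': 19.8167, 'ee_pos': [0.5022, -0.1087, 0.3005], 'ee_rot': [[-0.927, 0.3751, -0.0006], [0.3751, 0.927, 0.0004], [0.0007, 0.0001, -1.0]], 'qpos': [-26.82, -7.9359, -2.7268, 95.251, 0.0044, -4.7867], 'wrist_force': [0.2303, -1.0242, -0.1349], 'width': 0.0787}
blue_jar_center []
brown_jar_center [([0.6291, 0.1059, 0.1107], 0.83), ([0.3302, 0.2283, 0.0503], 0.56), ([0.6181, -0.001, 0.0586], 0.4)]
cap_top [([0.4228, -0.2963, 0.1041], 0.75), ([0.7127, -0.3856, 0.0012], 0.64)]
{'t': 20.0167, 'ee_pos': [0.5022, -0.1087, 0.3008], 'ee_rot': [[-0.9269, 0.3753, 0.0001], [0.3753, 0.9269, 0.0001], [-0.0, 0.0001, -1.0]], 'qpos': [-26.8291, -7.9869, -2.7361, 95.2495, 0.006, -4.7841], 'wrist_force': [0.0814, -0.7356, 0.3244], 'width': 0.0787}
```

View pics/s12.png

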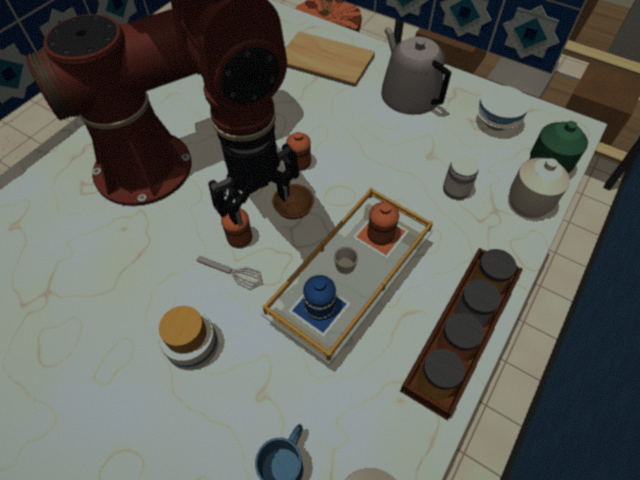

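View pics/w12.png

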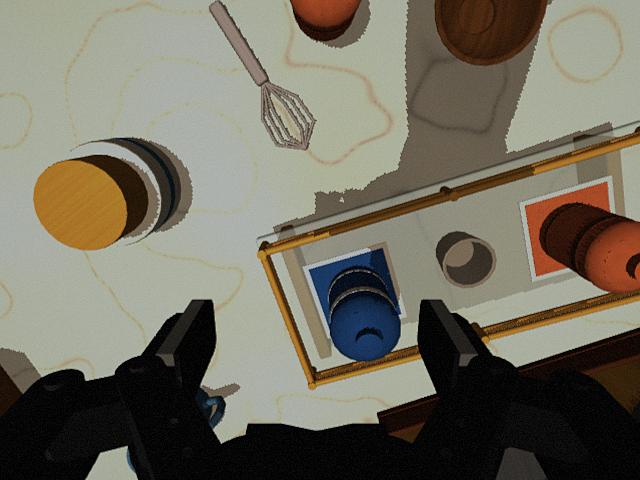

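Both jars stand upright on their own squares: blue at scene pixel (320,297), brown at (383,222). The cap is up at about 0.104 m, and the other things sit at their starting positions. Handing in.

```bash
python3 -c "
from plant import job_done; print(job_done())"
```

```text
the job is handed in; nothing more can be done
None
```

Both jars are on the shelf, each upright on the square of its own colour, and I handed the job in at about 20 s. `job_done()` reports no verdict.

- **Brown jar:** I took the leftmost of the three look-alikes, at about (0.48, 0.31). I set it down at about (0.629, 0.110); the square's centre measured (0.6285, 0.1105).
- **Blue jar:** I raised it at about 12–18 mm/s until the pop-up top was fully up. I set it down at about (0.612, -0.109); the square's centre measured (0.612, -0.1085).

**Last checks:**
- **Jar positions:** the networks put both jars within about 5 mm of their squares.
- **Jar heights:** in the scene and wrist pictures, the centres came out at about 0.107–0.108 m, against 0.110 m expected.
- **Pop-up top:** it measured 0.103–0.104 m high, against 0.105 m when fully up.
- **Other things:** the cup, bowl, whisk, tin and mug measured within a few millimetres of where they started.
- **Gripper:** it was open and clear of everything.

**Disagreements:**
- **Missed detection:** the top camera's last picture gave no detection of the blue jar. The scene and wrist pictures both showed it standing on its square.
- **Blue jar before the grasp:** my outline fit was about 5 mm off from the networks. A close wrist picture sided with the networks, and I corrected before closing the gripper.

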